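Open the clamp of a glaze-mill jar whose thread may be left-handed

ROBOT

A 6-joint arm with a two-finger parallel gripper is mounted at the origin on the work surface. World frame = base frame: x ahead of the robot, y to its left, z up, the work surface at z = 0. Lengths are in m, angles in rad, forces in N, time in s.
With the tool pointing down it reaches from about 0.275 to 0.85 m from the base axis. Payload 5.2 kg.
Tool frame: the origin (TCP) lies between the finger pads; the fingertips stand 17 mm ahead of it and the grasp point (between the pads) lies 2 mm behind it; z points along the fingers, y is the direction in which the jaws open and shut (so a half turn about z gives the same grasp; the last joint's range is limited). The gripper opens to 85 mm and grips with 20 to 120 N. Pads are 22 mm wide; open, the fingers measure 114 mm over their backs; the gripper's body (76 mm by 85 mm) begins 54 mm behind the grasp point. The pads swing forward as they close: fully open they stand 13 mm farther back than shut.
Start: joints at [-1.425, 0.259, 1.535, -0, 1.348, -0.203], TCP at [0.188, -0.517, 0.248] pointing down, gripper open.
Joint ranges: [-3.14, 3.14], [-0.91, 2.08], [0.19, 2.58], [-1.22, 4.36], [0.22, 2.71], [-3.12, 3.12]. Speed limits (rad/s): [2.57, 2.57, 3.14, 3.14, 3.14, 3.14].

INTERFACE

Orientations are given as [roll, pitch, yaw] about the fixed x, y, z axes, in that order (R = Rz(yaw) Ry(pitch) Rx(roll)).
In Python, from cell import bot, imaging, job gives the robot as it stands. The module is installed in compiled form; this text tells all that it offers.
- The arm moves only by the shell command python3 -m creep 'ROWS' [FORCE]. ROWS is JSON, a list of rows, each a list of 5 numbers: the opening in per cent of the stroke, from 0 (shut) to 100 (fully open), then the shift along the world's x, y, z in mm, then the turn about the world's z in rad. A call has 1 to 10 rows; each row shifts and turns the commanded pose from where the row before left it; what a row does not reach is not made up. A row lasts 1/10 s, in which the tool goes at most 50 mm and 8.59 degrees, less where a joint would pass 70% of its speed; a pose out of reach is approached as far as the arm can. A call with a gripper value outside its range is refused whole. The fingers move at their own pace and stop on an object; FORCE is the grip in N (left out, the last holds). Time passes only in rows, so rows that do not move let the fingers close. It gives the time, the measured TCP pose, the force and the opening at its end, in the units of the state.
- bot.get_state(): the state, without advancing time (a new reading comes with each control period).
- imaging.grab_frame(name): name is "side" or "top" or "wrist"; returns the picture (400x640x3 uint8, red, green, blue); there is no depth.
- imaging.calibration(name): a dict with "vertical_fov" (degrees; the focal length in pixels is half the picture's height over the tangent of half this angle, whatever the lens; pixels are square), "cx", "cy" (the principal point, pixels), "pose" (4x4, takes a point from camera to world coordinates); the wrist camera has in their place "tool_from_camera" (4x4, takes a point from camera to tool coordinates, whose origin is the TCP and whose axes are the flange's). Camera axes: x right, y up, looking along -z (the intrinsics and any distortion apply to the point x, -y, -z); pixel columns grow to the right and rows downward; lengths in m; the calibration is good to about 2 mm. A picture is of the moment at which its call begins: read the wrist's pose just before it. calibration takes no time and is no camera call.
- job.finish_job(): hands the job in, once; it reports no verdict.
The state is a dict: "time": time; "qpos": joint angles; "dq": joint speeds; "tau": joint torques, N m; "position": TCP position; "ee_rot": TCP orientation; "ft_force": force on the tool from outside, world axes, zero at the start; "moment": the same for the moment, N m; "opening": finger opening in m.
Only numpy, scipy, OpenCV 4.12 (cv2) and the standard library are available. Lean on these libraries where they do the work, as an engineer would, in place of code of your own. Each camera call takes 0.05 s, during which the arm holds its last target. There are 200 camera calls.

TASK

Open the clamp of the glaze-mill jar. The nut on the lid may have a left- or a right-hand thread: take the crank lever by its knob, try it gently both ways to feel which way it gives without straining the springy lever against a tight thread, and back the nut off about half a turn. Then draw the slotted steel strap out from under the nut by its tab, set it down flat in the grey tray with the tab up, and leave the rest of the bench as it is.

Things in the scene. Friction and masses are not known exactly. Their poses are not given: they have to be found in the camera images.
- jar: Fixed squat white glaze-mill jar, 148 mm across, in a grey cradle, with a metal lid 160 mm across whose top is 120 mm above the bench. Origin: centre of the underside, on the axis of lid, stud and nut; z up. At the start the strap's tab, and above it the crank lever, point along its +x. A steel stud 12 mm thick stands in the middle of the lid.
- ledge (a point): Middle of the top of a fixed rib on the lid, 72 mm from the jar's axis along +x, 6 mm thick, 4 mm high, just beyond the strap's tab end; two short cheeks of the same height flank the strap. The strap must be lifted over 4 mm (6 to 7 mm is right) before it can be drawn out over this rib.
- nut (a joint): Turn of the nut, rad, 0 at the start (done up), positive anticlockwise seen from above. The thread's hand varies and cannot be seen: one way the nut is tight and stays near 0; the other way it gives at 0.4 N m and takes up to 1 N m as it rises (4 to 10 N at the knob), to a stop at 3.4 rad. It stays where it is left.
- nut_flange (a point): Underside of the nut's flange (48 mm across), on the jar's axis; it starts 1 mm above the strap, so the strap cannot be lifted. Undone, nut, lever and knob rise together on a coarse thread: 0 until 0.7 rad, then about 1 mm at 1.1, 3 mm at 1.5, 6 mm at 1.9, 8 mm at 2.2 rad, 11 mm at half a turn. The nut's barrel is 30 mm thick.
- lever (a joint): Spring bend of the crank lever relative to the nut, rad, 0 when unloaded, positive anticlockwise; about 12 N m per rad, so 0.1 rad is about 11 N at the knob. More than 0.16 rad (17 to 18 N at the knob) strains it and harms the thread.
- knob_mid (a point): Middle of the black upright crank knob, a cylinder 22 mm across and 42 mm tall that spins freely on the lever's end, 105 mm from the jar's axis, about which it circles; at the start this point is 193 mm above the bench, and it rises with the nut. The lever is a level steel bar 10 mm thick whose top is 22 mm below this point.
- strap: Slotted steel strap, 91 x 40 x 8 mm, 0.2 kg, lying on the lid, forked round the stud. Origin: underside, on the stud's axis when in place; x runs along the strap to the tab end, z up. It reaches from x = -25 to +66 mm; its slot is 16 mm wide and open at the -x end, so it comes out towards its +x: 60 mm of travel clears stud and nut.
- strap_tab (a point): Grip point on the strap's upright steel tab (24 mm along the strap, 10 mm thick across it, 28 mm tall above the strap): on its mid-plane, 20 mm above the strap's upper face, 28 mm above its underside, 50 mm from its origin. The lever passes 5 mm over the tab at the start and is out of the way once the nut is backed off.
- strap_mid (a point): Point in the middle of the strap's length, on its underside, 30 mm from the tab along the strap.
- tray: Fixed open grey plastic tray, 200 (x) x 150 (y) mm outside, 22 mm high, walls and floor 5 mm. Origin: centre of the underside.
- batt: Fixed round plaster batt, 190 mm across, 22 mm high; origin under its centre. Bystander.
- brush: Brush 160 mm long lying on the plaster batt; a bystander, leave alone. Origin at the underside, mid.
- bowl: White bowl 84 mm across, 45 mm high; a bystander, leave alone. Origin at the underside, mid.
- cup: Terracotta cup 72 mm across, 70 mm high; a bystander, leave alone. Origin at the underside, mid.
- glaze_pot: White lidded pot 72 mm across, 85 mm high; a bystander, leave alone. Origin at the underside, mid.
- ladle: Steel spoon 220 mm long; a bystander, leave alone. Origin at the underside, mid.
- wrench: Steel wrench 160 mm long; a bystander, leave alone. Origin at the underside, mid.
- kiln_ring: Terracotta ring 60 mm across, 20 mm high; a bystander, leave alone. Origin at the underside, mid.
Not all that is in view belongs to the job. Leave any yellow look-alike of the tray alone.

How it is judged:
By the outcome, as a careful person would: the job done as asked, in the order asked, and still so for the second after the job is handed in, with the robot touching nothing.
It also fails if it takes over 61 s, if anything falls off the work surface, if the arm or the gripper's body presses on something with over 40 N, if the wrist force passes 120 N, or if a joint passes its speed limit or range.

## Working session

There is one attempt and no reset: what is moved stays moved. The work goes in short steps, Python scripts to look and compute and a shell command to move; the robot and the scene stay as the last step left them, time stands still between calls to the robot, and variables do not carry over. Pictures are saved under pics/ and viewed, about 8 in all and at most 12, crops included, and the job is handed in when it is done.

```bash
mkdir -p pics; cat > h.py <<'E'
import numpy as np, cv2
from cell import bot, imaging, job
def save(n,f): 
    im=imaging.grab_frame(n); cv2.imwrite(f'pics/{f}.png',cv2.cvtColor(im,cv2.COLOR_RGB2BGR)); return im
E
python3 - <<'E'
from h import *
a=save('top','top0');b=save('side','side0')
np.set_printoptions(precision=4,suppress=True)
for n in ('top','side','wrist'): print(n,imaging.calibration(n))
s=bot.get_state();print(s)
E
```

```text
top {'vertical_fov': 48.73445376773263, 'cx': 326.18515791314616, 'cy': 191.8843023159903, 'pose': array([[ 0.0234,  0.9975, -0.066 ,  0.4007],
       [-0.9996,  0.0244,  0.0152,  0.036 ],
       [ 0.0167,  0.0657,  0.9977,  1.2331],
       [ 0.    ,  0.    ,  0.    ,  1.    ]])}
side {'vertical_fov': 46.29779813802096, 'cx': 321.0019416502613, 'cy': 204.48647078646192, 'pose': array([[-0.6711,  0.4532, -0.5867, -0.1408],
       [-0.7414, -0.4129,  0.529 ,  0.5921],
       [-0.0025,  0.79  ,  0.6131,  0.825 ],
       [ 0.    ,  0.    ,  0.    ,  1.    ]])}
wrist {'vertical_fov': 64.93505861045432, 'cx': 319.29395430253203, 'cy': 200.78179029006833, 'tool_from_camera': array([[-0.0001,  0.9657,  0.2595,  0.0656],
       [ 1.    , -0.0001,  0.0008,  0.0007],
       [ 0.0008,  0.2595, -0.9657, -0.1256],
       [ 0.    ,  0.    ,  0.    ,  1.    ]])}
{'time': 0.1, 'qpos': array([-1.4248,  0.2593,  1.536 , -0.    ,  1.348 , -0.2028]), 'dq': array([-0.0014,  0.0005, -0.0023,  0.0017, -0.001 ,  0.0008]), 'tau': array([  0.0023, -44.6973, -29.1248,  -0.0002,   0.0063,   0.0001]), 'position': array([ 0.1879, -0.5164,  0.2476]), 'ee_rot': array([-3.14  , -0.0003,  0.3488]), 'ft_force': array([ 0.2433,  0.425 , -0.748 ]), 'moment': array([-0.0033,  0.0322, -0.0264]), 'opening': 0.0855676484779654}
```

View pics/top0.png

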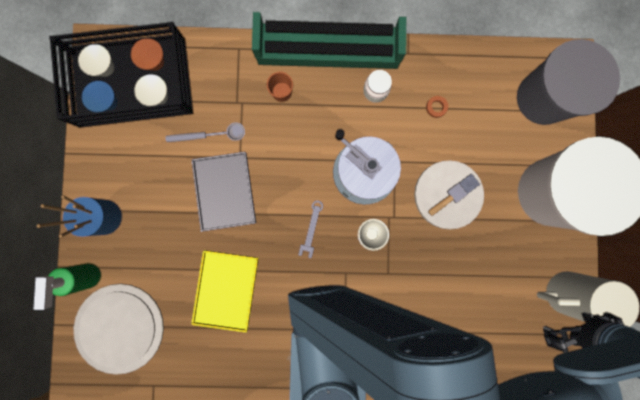

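View pics/side0.png

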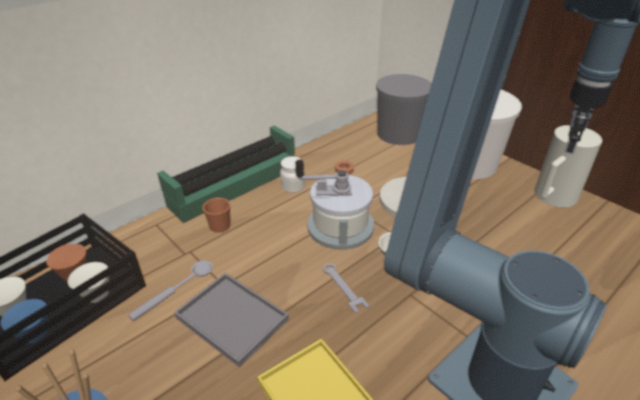

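The top view shows the knob at about (340,134), lid (367,169), nut (372,164) and the grey tray (224,191). The side view shows the knob at about (300,169).

```bash
cat >> h.py <<'E'
def ray(n,u,v,z,st=None):
    c=imaging.calibration(n); f=200/np.tan(np.radians(c['vertical_fov']/2))
    if n=='wrist':
        from scipy.spatial.transform import Rotation as R
        T=np.eye(4);T[:3,:3]=R.from_euler('xyz',st['ee_rot']).as_matrix();T[:3,3]=st['position'];P=T@c['tool_from_camera']
    else: P=c['pose']
    d=P[:3,:3]@np.array([(u-c['cx'])/f,-(v-c['cy'])/f,-1]); o=P[:3,3]
    return o+d*(z-o[2])/d[2]
E
python3 - <<'E'
from h import *
np.set_printoptions(precision=4,suppress=True)
im=cv2.imread('pics/top0.png')
g=cv2.cvtColor(im,cv2.COLOR_BGR2GRAY)
m=(g<60).astype(np.uint8); m[:120]=0;m[150:]=0;m[:,:325]=0;m[:,355:]=0
ys,xs=np.nonzero(m);print('knob',xs.mean(),ys.mean(),len(xs),ray('top',xs.mean(),ys.mean(),.193))
hsv=cv2.cvtColor(im,cv2.COLOR_BGR2HSV)
def blob(mask,box):
    q=np.zeros_like(mask);x0,y0,x1,y1=box;q[y0:y1,x0:x1]=mask[y0:y1,x0:x1]
    cs,_=cv2.findContours(q,0,2);return max(cs,key=cv2.contourArea)
b=im.astype(int)
grey=((b[:,:,2]-b[:,:,0])<25).astype(np.uint8)
c=blob(grey,(180,140,265,240));r=cv2.minAreaRect(c);print(r,cv2.contourArea(c))
print('tray',ray('top',*r[0],.018))
for p in cv2.boxPoints(r):print(ray('top',*p,.02))
c=blob(grey,(325,120,410,215));(x,y),rad=cv2.minEnclosingCircle(c);print('lidblob',x,y,rad)
# lid bright bluish
crop=im[115:215,320:420];cv2.imwrite('pics/lid.png',cv2.resize(crop,None,fx=5.5,fy=5.5,interpolation=cv2.INTER_CUBIC))
s=cv2.imread('pics/side0.png')[140:250,270:390];cv2.imwrite('pics/lids.png',cv2.resize(s,None,fx=5,fy=5,interpolation=cv2.INTER_CUBIC))
E
python3 -c "
import cv2,numpy as np
a=cv2.imread('pics/lid.png');b=cv2.imread('pics/lids.png')
a=cv2.resize(a,(400,400));b=cv2.resize(b,(400,367));b=np.pad(b,((0,33),(0,0),(0,0)));cv2.imwrite('pics/both.png',np.hstack([a,b]))"
```

```text
knob 339.421875 134.28125 64 [ 0.6078 -0.0081  0.193 ]
((222.93003845214844, 191.010009765625), (72.40773010253906, 55.578590393066406), 81.8698959350586) 3843.0
tray [0.4766 0.3013 0.018 ]
[0.5622 0.3937 0.02  ]
[0.588  0.2435 0.02  ]
[0.3912 0.2087 0.02  ]
[0.3664 0.3574 0.02  ]
lidblob 359.9862365722656 164.40826416015625 40.83296203613281
```

View pics/both.png

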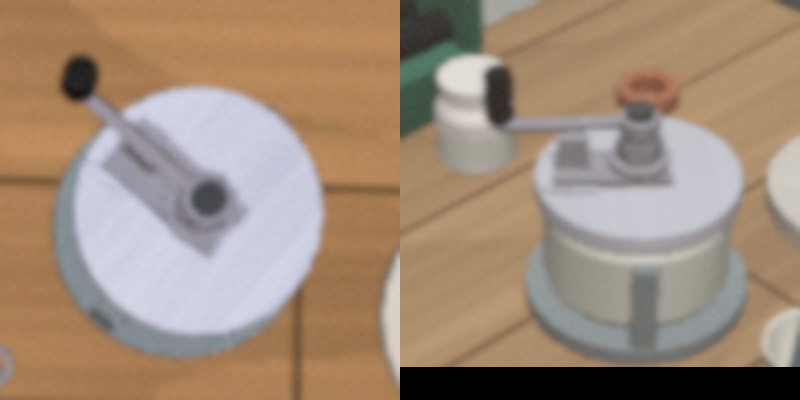

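The crop shows the lid centre at (369.8,167.8) in top-view pixels, knob (340,134.3), stud top (372,164.5), with the strap and tab lying under the lever. In the side view the knob is at (299.4,168.8).

```bash
python3 - <<'E'
from h import *
np.set_printoptions(precision=4,suppress=True)
im=cv2.imread('pics/top0.png').astype(int)
l=ray('top',369.75,167.75,.12);k=ray('top',340,134.3,.193)
print('lid',l,'knob',k,np.linalg.norm((k-l)[:2]),np.arctan2(*(k-l)[[1,0]]))
print('side lid',ray('side',341.7,193.5,.12),'knob',ray('side',299.4,168.8,.193))
# lid circle by bluish-bright mask
b,g,r=im[...,0],im[...,1],im[...,2]
m=((b>r+3)&(b>160)).astype(np.uint8);q=np.zeros_like(m);q[115:215,320:420]=m[115:215,320:420]
c=max(cv2.findContours(q,0,2)[0],key=cv2.contourArea)
print(cv2.minEnclosingCircle(c),cv2.fitEllipse(cv2.convexHull(c)))
E
```

```text
lid [ 0.5385 -0.0901  0.12  ] knob [ 0.6078 -0.0095  0.193 ] 0.10631513542377226 0.8606402368115852
side lid [ 0.5322 -0.0854  0.12  ] knob [ 0.6051 -0.0096  0.193 ]
((368.3080749511719, 167.84848022460938), 31.57391357421875) ((368.54095458984375, 167.81739807128906), (61.64816665649414, 62.33226013183594), 122.31585693359375)
```

```bash
python3 -m creep '[[100,0,0,40,0],[100,0,0,45,0],[100,0,0,30,0],[100,30,36,0,0.036],[100,30,36,0,0.036],[100,30,36,0,0.036],[100,30,36,0,0.036],[100,30,36,0,0.036],[100,30,36,0,0.036],[100,30,36,0,0.036]]'
python3 -m creep '[[100,30,36,0,0.036],[100,30,36,0,0.036],[100,30,36,0,0.036],[100,30,36,0,0.036],[100,30,36,0,0.036],[100,30,36,0,0.036],[100,30,36,0,0.036],[100,0,0,0,0],[100,0,0,0,0],[100,0,0,0,0]]'
python3 - <<'E'
from h import *
s=bot.get_state();im=save('wrist','w1');s2=bot.get_state()
import json
json.dump({k:np.array(s[k]).tolist() for k in('position','ee_rot')},open('pics/w1.json','w'));print(s['position'],s['ee_rot'],s['time'],s2['position'])
E
```

```text
time: 1.1
position: [0.3987, -0.2631, 0.3631]
ee_rot: [-3.141, 0.0, 0.602]
ft_force: [1.6, -0.0, -0.1]
opening: 0.0854
time: 2.1
position: [0.6074, -0.0136, 0.363]
ee_rot: [-3.141, 0.001, 0.852]
ft_force: [0.1, 0.1, 0.1]
opening: 0.0853
[ 0.60739984 -0.0136116   0.36298749] [-3.14100063e+00  1.00170736e-03  8.51971634e-01] 2.1 [ 0.60733412 -0.01398112  0.36331261]
```

View pics/w1.png

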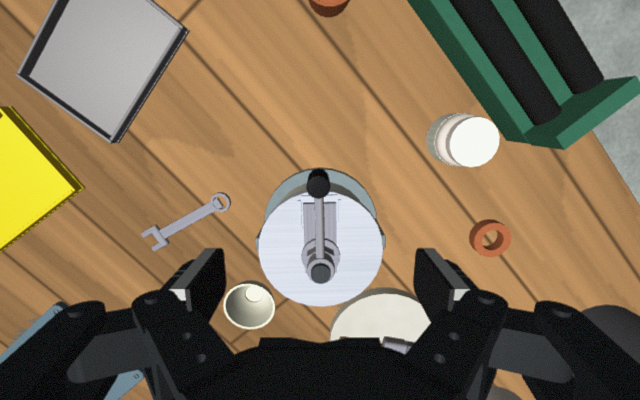

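The wrist view shows the knob at (318,184), lid at about (321,247), and the lever running straight down the image, aligned with the tool's x axis.

```bash
python3 - <<'E'
from h import *
import json
np.set_printoptions(precision=4,suppress=True)
s=json.load(open('pics/w1.json'))
im=cv2.imread('pics/w1.png').astype(int)
g=im.max(2);m=g<50;m[:165]=0;m[203:]=0;m[:,300:]&=True;m[:,:300]=0;m[:,338:]=0
ys,xs=np.nonzero(m);print(xs.min(),xs.max(),ys.min(),ys.max(),xs.mean(),ys.mean())
k=ray('wrist',xs.mean(),ys.mean(),.193,s)
b,g,r=im[...,0],im[...,1],im[...,2]
m=((b>r+3)&(b>170)).astype(np.uint8);q=np.zeros_like(m);q[180:310,250:390]=m[180:310,250:390]
c=max(cv2.findContours(q,0,2)[0],key=cv2.contourArea);e=cv2.fitEllipse(cv2.convexHull(c));print(e)
l=ray('wrist',*e[0],.12,s)
print('knob',k,'lid',l,np.linalg.norm((k-l)[:2]),np.arctan2(*(k-l)[[1,0]]))
mt=((abs(b-r)<25)&(im.max(2)>120)).astype(np.uint8)
# tray rim: grey region incl dark edges
d=((abs(b-r)<25)).astype(np.uint8);q=np.zeros_like(d);q[0:150,10:195]=d[0:150,10:195]
c=max(cv2.findContours(q,0,2)[0],key=cv2.contourArea);print(cv2.minAreaRect(c),cv2.approxPolyDP(c,6,True).reshape(-1,2).tolist())
for p in cv2.approxPolyDP(c,6,True).reshape(-1,2): print(ray('wrist',*p,.022,s))
E
```

```text
307 330 169 197 318.302 183.218
((320.0101623535156, 248.15713500976562), (114.65052032470703, 124.19640350341797), 90.80616760253906)
knob [ 0.6091 -0.0108  0.193 ] lid [ 0.5451 -0.0866  0.12  ] 0.09923601156537286 0.8697393865896774
((98.856689453125, 51.218814849853516), (130.48695373535156, 143.30645751953125), 32.17865753173828) [[54, 0], [16, 75], [118, 142], [188, 30], [152, 0]]
[0.4855 0.3756 0.022 ]
[0.3699 0.3544 0.022 ]
[0.4046 0.2021 0.022 ]
[0.5915 0.2354 0.022 ]
[0.5823 0.2908 0.022 ]
```

```bash
python3 -m creep '[[100,0.5,3.5,-40,0],[100,0,0,-40,0],[100,0,0,-40,0],[100,0,0,-40,0],[100,0,0,-6,0],[0,0,0,0,0],[0,0,0,0,0],[0,0,0,0,0],[0,0,0,0,0],[0,0,0,0,0]]' 50
python3 -m creep '[[0,0,0,0,0],[0,0,0,0,0],[0,0,0,0,0]]'
```

```text
time: 3.15
position: [0.6094, -0.0094, 0.199]
ee_rot: [3.139, -0.002, 0.853]
ft_force: [0.5, 0.2, 4.4]
opening: 0.0208
time: 3.45
position: [0.6094, -0.0094, 0.1988]
ee_rot: [3.139, -0.002, 0.853]
ft_force: [0.1, 0.1, 6.1]
opening: 0.0203
```

```bash
python3 -m creep '[[0,0,0,1.5,0],[0,0,0,0,0],[0,-1.5,1.3,0,0],[0,-1.5,1.3,0,0],[0,0,0,0,0],[0,0,0,0,0]]'
python3 -m creep '[[0,-1.5,1.3,0,0],[0,-1.5,1.3,0,0],[0,0,0,0,0],[0,0,0,0,0]]'
```

```text
time: 4.05
position: [0.6061, -0.0069, 0.1991]
ee_rot: [3.14, -0.001, 0.853]
ft_force: [4.0, -0.5, 2.9]
opening: 0.0207
time: 4.45
position: [0.6032, -0.0048, 0.1991]
ee_rot: [3.139, -0.0, 0.853]
ft_force: [5.9, -2.6, 2.3]
opening: 0.0207
```

```bash
python3 -m creep '[[0,1.5,-1.3,0,0],[0,1.5,-1.3,0,0],[0,1.5,-1.3,0,0],[0,1.5,-1.3,0,0],[0,0,0,0,0],[0,0,0,0,0]]'
python3 -m creep '[[0,1.5,-1.3,0,0],[0,1.5,-1.3,0,0],[0,0,0,0,0],[0,0,0,0,0]]'
python3 -m creep '[[0,1.5,-1.3,0,0],[0,1.5,-1.3,0,0],[0,0,0,0,0],[0,0,0,0,0]]'
```

```text
time: 5.05
position: [0.6082, -0.0086, 0.199]
ee_rot: [-3.14, -0.0, 0.853]
ft_force: [2.1, 1.8, 6.2]
opening: 0.0208
time: 5.45
position: [0.6106, -0.0106, 0.1989]
ee_rot: [-3.139, -0.0, 0.853]
ft_force: [0.2, 3.9, 7.6]
opening: 0.0207
time: 5.85
position: [0.6131, -0.0128, 0.1988]
ee_rot: [-3.137, -0.0, 0.853]
ft_force: [-0.8, 5.6, 7.6]
opening: 0.0202
```

```bash
python3 -m creep '[[0,1.5,-1.3,0,0],[0,1.5,-1.3,0,0],[0,0,0,0,0],[0,0,0,0,0]]'
python3 -m creep '[[0,1.4,-1.5,0,0],[0,1.4,-1.5,0,0],[0,0,0,0,0],[0,0,0,0,0]]'
```

```text
time: 6.25
position: [0.6156, -0.0151, 0.1987]
ee_rot: [-3.136, 0.0, 0.853]
ft_force: [-1.6, 5.4, 7.7]
opening: 0.0204
time: 6.65
position: [0.6182, -0.0177, 0.1985]
ee_rot: [-3.135, 0.0, 0.853]
ft_force: [-1.5, 7.2, 6.9]
opening: 0.0206
```

```bash
python3 - <<'E'
import numpy as np
C=np.array([539.5,-88.]);a0=.731;p=np.array([618.2,-17.7])
zt=lambda n:np.interp(n,[0,.7,1.1,1.5,1.9,2.2,3.14],[0,0,1,3,6,8,11])
z0=0
for i in range(1,32):
    a=a0-.1*i; q=C+105*np.array([np.cos(a),np.sin(a)]); z=zt(.855-a-.07)
    d=np.round(q-p,1);print(i,d[0],d[1],round(z-z0,1));p=p+d;z0=z0+round(z-z0,1)
E
```

```text
1 6.1 -8.4 0.0
2 5.7 -8.7 0.0
3 4.9 -9.3 0.0
4 3.9 -9.8 0.0
5 2.9 -10.1 0.0
6 1.9 -10.3 0.0
7 0.8 -10.4 0.1
8 -0.1 -10.5 0.3
9 -1.3 -10.5 0.2
10 -2.3 -10.2 0.3
11 -3.3 -10.0 0.4
12 -4.2 -9.6 0.5
13 -5.2 -9.1 0.5
14 -6.1 -8.5 0.5
15 -6.9 -7.9 0.6
16 -7.7 -7.2 0.8
17 -8.4 -6.4 0.7
18 -8.9 -5.5 0.8
19 -9.4 -4.5 0.7
20 -9.9 -3.7 0.6
21 -10.2 -2.6 0.7
22 -10.3 -1.6 0.5
23 -10.5 -0.5 0.3
24 -10.5 0.5 0.3
25 -10.4 1.6 0.3
26 -10.1 2.5 0.3
27 -9.9 3.6 0.4
28 -9.5 4.6 0.3
29 -8.9 5.4 0.3
30 -8.4 6.4 0.3
31 -7.7 7.1 0.3
```

First a short stretch, to confirm the force stays low.

```bash
python3 -m creep '[[0,3,-4.2,0,0],[0,3.1,-4.2,0,0],[0,0,0,0,0]]'
python3 -m creep '[[0,2.8,-4.3,0,0],[0,2.9,-4.4,0,0],[0,4.9,-9.3,0,0],[0,0,0,0,0]]'
```

```text
time: 6.95
position: [0.6253, -0.0262, 0.1987]
ee_rot: [-3.136, -0.001, 0.853]
ft_force: [0.9, 7.8, 6.4]
opening: 0.0206
time: 7.35
position: [0.6363, -0.0444, 0.199]
ee_rot: [-3.137, -0.002, 0.853]
ft_force: [1.3, 8.3, 9.0]
opening: 0.0203
```

```bash
python3 -m creep '[[0,3.9,-9.8,1,0],[0,2.9,-10.1,0.5,0],[0,1.9,-10.3,0,0],[0,0.8,-10.4,0.1,0],[0,0,0,0,0]]'

```

```text
time: 7.85
position: [0.6459, -0.085, 0.2002]
ee_rot: [-3.137, -0.003, 0.853]
ft_force: [2.2, 8.5, 7.6]
opening: 0.0204
```

```bash
python3 -m creep '[[0,-0.1,-10.5,0.3,0],[0,-1.3,-10.5,0.2,0],[0,-2.3,-10.2,0.3,0],[0,0,0,0,0]]'
```

```text
time: 8.25
position: [0.6426, -0.116, 0.2014]
ee_rot: [-3.138, -0.004, 0.853]
ft_force: [2.8, 9.5, 7.1]
opening: 0.0208
```

```bash
python3 -m creep '[[0,-3.3,-10,0.5,0],[0,-4.2,-9.6,0.6,0],[0,-5.2,-9.1,0.6,0],[0,-6.1,-8.5,0.6,0],[0,-6.9,-7.9,0.7,0],[0,0,0,0,0]]'

```

```text
time: 8.85
position: [0.6176, -0.1621, 0.2041]
ee_rot: [-3.141, -0.004, 0.853]
ft_force: [6.1, 5.5, 2.9]
opening: 0.0209
```

```bash
python3 -m creep '[[0,-7.7,-7.2,0.8,0],[0,-8.4,-6.4,0.8,0],[0,-8.9,-5.5,0.8,0],[0,-9.4,-4.5,0.8,0],[0,-9.9,-3.7,0.7,0],[0,0,0,0,0]]'

```

```text
time: 9.45
position: [0.5731, -0.1907, 0.2074]
ee_rot: [3.141, -0.001, 0.852]
ft_force: [7.3, 0.7, -1.5]
opening: 0.0207
```

```bash
python3 -m creep '[[0,-10.2,-2.6,0.6,0],[0,-10.3,-1.6,0.4,0],[0,-10.5,-0.5,0.3,0],[0,-10.5,0.5,0.3,0],[0,-10.4,1.6,0.3,0],[0,0,0,0,0]]'

```

```text
time: 10.05
position: [0.5209, -0.1935, 0.2095]
ee_rot: [3.14, -0.0, 0.853]
ft_force: [7.3, -0.8, -2.9]
opening: 0.0206
```

```bash
python3 -m creep '[[0,-10.1,2.5,0.3,0],[0,-9.9,3.6,0.4,0],[0,-9.5,4.6,0.3,0],[0,-8.9,5.4,0.3,0],[0,0,0,0,0],[0,0,0,0,0]]'

```

```text
time: 10.65
position: [0.4829, -0.1775, 0.211]
ee_rot: [3.14, -0.0, 0.853]
ft_force: [7.3, -1.5, -1.1]
opening: 0.0207
```

```bash
python3 -m creep '[[0,-8.4,6.4,0.3,0],[0,-7.7,7.1,0.3,0],[0,0,0,0,0],[0,0,0,0,0]]'

```

```text
time: 11.05
position: [0.467, -0.1638, 0.2116]
ee_rot: [3.14, -0.001, 0.853]
ft_force: [7.0, -1.5, -2.2]
opening: 0.0207
```

```bash
python3 -m creep '[[0,2.2,-2.4,0,0],[0,2.2,-2.4,0,0],[0,0,0,0,0],[0,0,0,0,0]]'

```

```text
time: 11.45
position: [0.4707, -0.1676, 0.2115]
ee_rot: [-3.14, -0.001, 0.853]
ft_force: [4.8, 3.2, 2.7]
opening: 0.0206
```

```bash
python3 -m creep '[[100,0,0,0,0],[100,0,0,0,0],[100,0,0,0,0],[100,0,0,0,0],[100,0,0,40,0],[100,0,0,40,0],[100,0,0,20,0],[100,31,36,0,0],[100,31,36,0,0],[100,31,36,0,0]]'
python3 -m creep '[[100,8,10,0,0],[100,0,0,0,0],[100,0,0,0,0]]'
python3 - <<'E'
from h import *
import json
s=bot.get_state();im=save('wrist','w2');b=save('top','top2')
json.dump({k:np.array(s[k]).tolist() for k in('position','ee_rot')},open('pics/w2.json','w'));print(s['position'],s['ee_rot'],s['ft_force'])
E
```

```text
time: 12.45
position: [0.5644, -0.0598, 0.3123]
ee_rot: [3.141, 0.0, 0.851]
ft_force: [0.2, -0.6, 0.1]
opening: 0.0854
time: 12.75
position: [0.5711, -0.051, 0.3115]
ee_rot: [-3.141, 0.001, 0.853]
ft_force: [-0.4, -0.7, 0.1]
opening: 0.0852
[ 0.571138   -0.05104675  0.31149596] [-3.14075193e+00  1.36890776e-03  8.53193344e-01] [-0.35581407 -0.73977575  0.05858048]
```

View pics/w2.png

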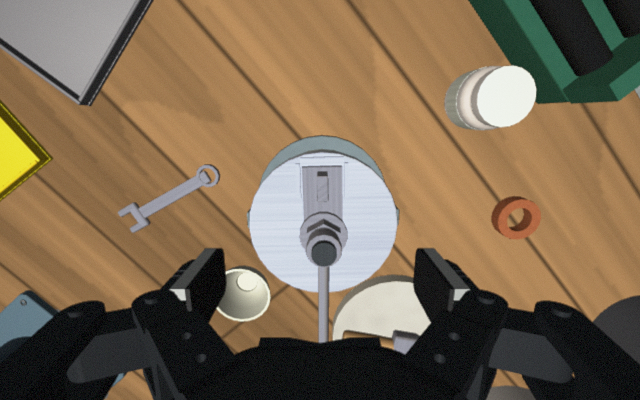

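Half turn done: the lever now points away from the tab. The tab top is at about (322,186), stud (323,250), ledge at row ~158.

```bash
python3 - <<'E'
from h import *
import json
np.set_printoptions(precision=4,suppress=True)
s=json.load(open('pics/w2.json'))
im=cv2.imread('pics/w2.png')
g=cv2.cvtColor(im,cv2.COLOR_BGR2GRAY)
print(g[186,296:350]);print(g[162:212,322])
m=(g<115).astype(np.uint8);q=np.zeros_like(m);q[165:208,308:336]=m[165:208,308:336]
c=max(cv2.findContours(q,0,2)[0],key=cv2.contourArea);r=cv2.minAreaRect(c);print(r,cv2.boundingRect(c))
print('tab',ray('wrist',*r[0],.156,s), 'lid',ray('wrist',323,213.5,.12,s))
E
```

```text
[214 216 216 203 174 208 192 159 162 165 161 151 154 159 157 155 159 157
 160 165 156 151 159 161 158 155 151 150 154 153 154 135 132 159 164 163
 162 159 161 162 165 163 159 159 158 166 196 211 200 215 217 215 216 215]
[217 217 221 170 111 144 160 165 160 106  67  62  58  65 126 155 158 161
 162 163 163 161 160 157 151 153 155 156 159 158 158 157 151 152 153 164
 158 156 155 151 157 159 163 165 157 157 160 160 163 127]
((322.0, 173.0), (4.0, 10.0), 90.0) (317, 171, 11, 5)
tab [ 0.5835 -0.0411  0.156 ] lid [ 0.5519 -0.0794  0.12  ]
```

```bash
python3 - <<'E'
from h import *
import json
np.set_printoptions(precision=4,suppress=True)
s=json.load(open('pics/w2.json'))
t=ray('wrist',322.3,189.3,.156,s)
print('tab',t,'strapmid@189',ray('wrist',322.5,189,.128,s))
e=ray('wrist',322.2,166,.128,s);print('strap end',e)
print('lid',ray('wrist',323,213.5,.12,s),'ledge',ray('wrist',322.5,158,.124,s))
from scipy.spatial.transform import Rotation as R
print('tab in tool',R.from_euler('xyz',s['ee_rot']).inv().apply(t-np.array(s['position'])))
E
```

```text
tab [ 0.5738 -0.0527  0.156 ] strapmid@189 [ 0.5701 -0.0576  0.128 ]
strap end [ 0.5852 -0.0398  0.128 ]
lid [ 0.5519 -0.0794  0.12  ] ledge [ 0.5902 -0.0344  0.124 ]
tab in tool [0.0007 0.0032 0.1555]
```

```bash
python3 - <<'E'
from h import *
import json
s=json.load(open('pics/w2.json'))
for (u,v) in((323,252),(323,240),(322,226)):
  for z in (.15,.17,.18,.19,.2,.21):
    p=ray('wrist',u,v,z,s);print(v,z,((p[:2]-[.541,-.0885])@[.658,.753]).round(4))
im=cv2.imread('pics/w2.png')[150:280,250:400];cv2.imwrite('pics/w2c.png',cv2.resize(im,None,fx=4.5,fy=4.5,interpolation=cv2.INTER_CUBIC))
E
python3 -m creep '[[100,1.2,-0.5,-40,0],[100,1.2,-0.5,-30,0],[100,0,0,0,0],[100,0,0,0,0]]'
```

```text
252 0.15 -0.0164
252 0.17 -0.0074
252 0.18 -0.0029
252 0.19 0.0017
252 0.2 0.0062
252 0.21 0.0107
240 0.15 -0.0037
240 0.17 0.0045
240 0.18 0.0085
240 0.19 0.0126
240 0.2 0.0167
240 0.21 0.0208
226 0.15 0.0108
226 0.17 0.018
226 0.18 0.0215
226 0.19 0.0251
226 0.2 0.0287
226 0.21 0.0323
time: 13.25
position: [0.5738, -0.0526, 0.2425]
ee_rot: [-3.141, 0.0, 0.851]
ft_force: [0.6, -0.3, 0.6]
opening: 0.0853
```

View pics/w2c.png

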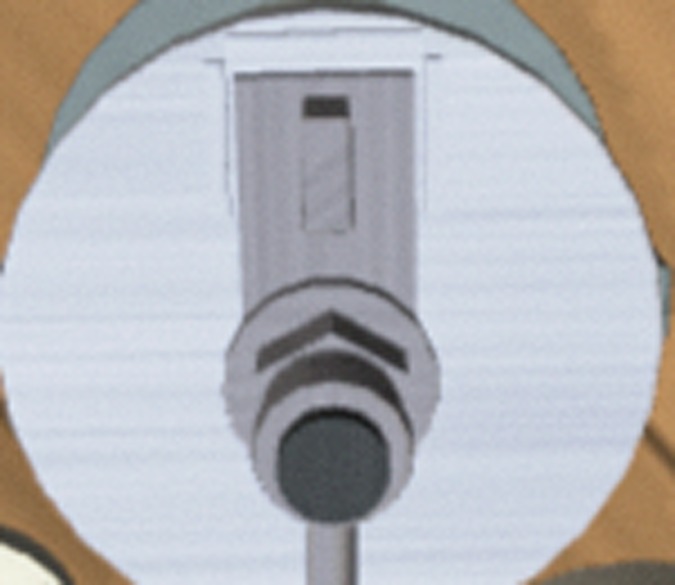

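The crop confirms the strap and tab are aligned with the tool, tab top centre at (322.9,188.9). The nut and stud tops sit below about 0.19 m, so the gripper body clears them.

```bash
python3 -m creep '[[100,0,0,-40,0],[100,0,0,-35,0],[60,0,0,-18,0],[40,0,0,0,0],[40,0,0,0,0],[40,0,0,0,0]]'
python3 -m creep '[[0,0,0,0,0],[0,0,0,0,0],[0,0,0,0,0],[0,0,0,0,0],[0,0,0,0,0],[0,0,0,0,0],[0,0,0,0,0]]' 50
```

```text
time: 13.85
position: [0.5759, -0.0522, 0.1516]
ee_rot: [3.137, -0.002, 0.853]
ft_force: [1.3, -0.1, 0.4]
opening: 0.0341
time: 14.55
position: [0.5751, -0.0518, 0.1506]
ee_rot: [3.139, -0.001, 0.853]
ft_force: [0.5, 1.0, 6.5]
opening: 0.009
```

```bash
python3 -m creep '[[0,0,0,2.5,0],[0,0,0,2.5,0],[0,0,0,2.5,0],[0,0,0,0,0],[0,0,0,0,0],[0,0,0,0,0]]'
```

```text
time: 15.15
position: [0.574, -0.0515, 0.1562]
ee_rot: [-3.141, 0.0, 0.853]
ft_force: [-0.3, 0.2, -2.4]
opening: 0.0092
```

```bash
python3 -m creep '[[0,0,0,1,0],[0,0,0,0,0],[0,3.3,3.8,0,0],[0,3.3,3.8,0,0],[0,3.3,3.8,0,0],[0,0,0,0,0]]'
```

```text
time: 15.75
position: [0.5846, -0.0395, 0.1574]
ee_rot: [3.141, -0.0, 0.854]
ft_force: [-0.1, -0.6, -2.3]
opening: 0.0087
```

```bash
python3 -m creep '[[0,5.2,6,0,0],[0,5.2,6,0,0],[0,5.2,6,0,0],[0,5.2,6,0,0],[0,5.2,6,0,0],[0,5.2,6,0,0],[0,5.2,6,0,0],[0,0,0,0,0]]'
```

```text
time: 16.55
position: [0.6212, 0.0028, 0.1574]
ee_rot: [3.141, -0.001, 0.854]
ft_force: [-0.4, 1.1, -2.7]
opening: 0.0087
```

```bash
python3 -m creep '[[0,3,3,20,0],[0,0,0,30,0],[0,-11.4,30,0,-0.068],[0,-11.4,30,0,-0.068],[0,-11.4,30,0,-0.068],[0,-11.4,30,0,-0.068],[0,-11.4,30,0,-0.068],[0,-11.4,30,0,-0.068],[0,-11.4,30,0,-0.068],[0,-11.4,30,0,-0.068]]'
python3 -m creep '[[0,-11.4,30,0,-0.068],[0,-11.4,30,0,-0.068],[0,-3,-3,0,0],[0,0,0,0,0],[0,0,0,0,0],[0,0,0,0,0]]'
python3 - <<'E'
from h import *
import json
s=bot.get_state();im=save('wrist','w3');b=save('top','top3')
json.dump({k:np.array(s[k]).tolist() for k in('position','ee_rot')},open('pics/w3.json','w'))
cv2.imwrite('pics/w3b.png',cv2.cvtColor(np.vstack([cv2.resize(im,(480,300)),cv2.resize(b,(480,300))]),cv2.COLOR_RGB2BGR))
E
```

```text
time: 17.55
position: [0.5317, 0.2457, 0.2075]
ee_rot: [3.141, -0.0, 0.306]
ft_force: [-0.1, 0.4, -2.0]
opening: 0.0089
time: 18.15
position: [0.5071, 0.3008, 0.2075]
ee_rot: [3.141, -0.0, 0.172]
ft_force: [-0.5, -1.0, -2.0]
opening: 0.0092
```

View pics/w3b.png

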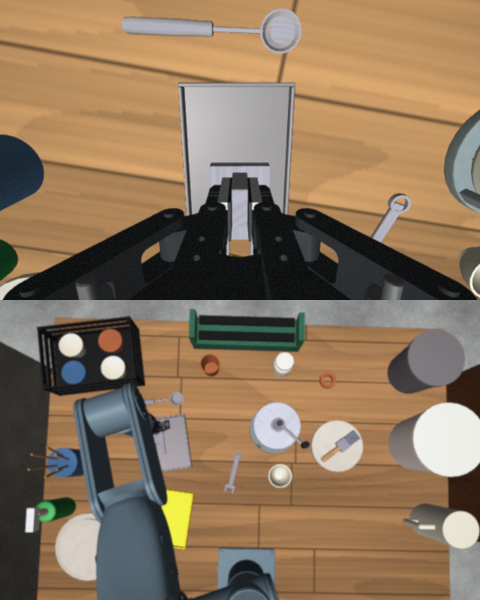

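The strap is held level over the tray and aligned with it: tray columns 181–296, strap at 240. The lever and the rest of the bench look fine.

```bash
python3 -m creep '[[0,0,0,-40,0],[0,0,0,-40,0],[0,0,0,-40,0],[0,0,0,-30,0],[0,0,0,-15,0],[0,0,0,-2,0],[0,0,0,0,0],[0,0,0,0,0]]'
python3 -m creep '[[0,0,0,-1.5,0],[0,0,0,-1.5,0],[0,0,0,0,0]]'
```

```text
time: 19.05
position: [0.5077, 0.302, 0.0417]
ee_rot: [-3.141, -0.002, 0.172]
ft_force: [-0.4, -0.6, -1.8]
opening: 0.009
time: 19.35
position: [0.5066, 0.3019, 0.0378]
ee_rot: [-3.141, -0.001, 0.173]
ft_force: [0.4, -0.1, -2.1]
opening: 0.0092
```

```bash
python3 -m creep '[[0,0,0,-1,0],[0,0,0,0,0],[0,0,0,0,0]]'
python3 -m creep '[[0,0,0,-1,0],[0,0,0,0,0],[0,0,0,0,0]]'
```

```text
time: 19.65
position: [0.5064, 0.3018, 0.0364]
ee_rot: [3.142, 0.0, 0.173]
ft_force: [-0.2, 0.2, -2.3]
opening: 0.0091
time: 19.95
position: [0.5066, 0.3019, 0.0356]
ee_rot: [-3.142, -0.0, 0.173]
ft_force: [-0.1, 0.0, 0.7]
opening: 0.0093
```

Contact: the force on the tool has gone from −2.3 to +0.7 N. Seat it slightly, release and retract.

```bash
python3 -m creep '[[0,0,0,-0.4,0],[0,0,0,0,0],[20,0,0,0,0],[30,0,0,0,0],[40,0,0,0,0],[40,0,0,0,0],[40,0,0,20,0],[40,0,0,40,0],[60,0,0,45,0],[100,0,0,45,0]]'
python3 -m creep '[[100,-20,-40,30,0],[100,-20,-40,0,0],[100,-20,-40,0,0],[100,-20,-40,0,0],[100,-10,-40,0,0],[100,-10,-40,0,0],[100,-10,-40,0,0],[100,0,0,0,0],[100,0,0,0,0],[100,0,0,0,0]]'
python3 - <<'E'
from h import *
s=bot.get_state();print(s['position'],s['time'],s['opening'])
b=save('top','top4');a=save('side','side4')
t=cv2.resize(b[100:270,170:500],(640,330),interpolation=cv2.INTER_CUBIC);u=cv2.resize(a[130:370,160:420],(288,266),interpolation=cv2.INTER_CUBIC)
u=np.pad(u,((0,0),(0,352),(0,0)));cv2.imwrite('pics/f.png',cv2.cvtColor(np.vstack([t,u]),cv2.COLOR_RGB2BGR))
E
```

```text
time: 20.95
position: [0.5061, 0.3016, 0.1861]
ee_rot: [3.141, 0.001, 0.173]
ft_force: [0.2, 0.5, -0.1]
opening: 0.0623
time: 21.95
position: [0.3981, 0.0254, 0.2129]
ee_rot: [-3.141, -0.0, 0.173]
ft_force: [0.1, 0.9, 0.5]
opening: 0.0857
[0.39813815 0.02536164 0.21291195] 21.95 0.08572567721247552
```

View pics/f.png

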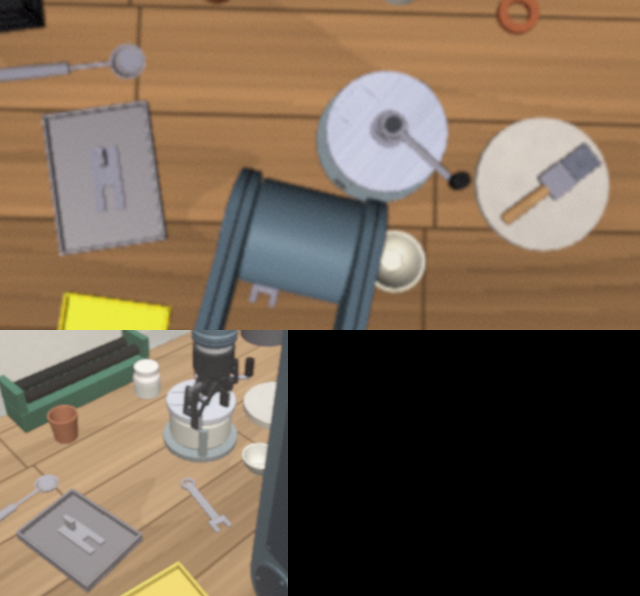

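The strap lies flat in the middle of the grey tray, at about (108,178) in the crop, tab up. The knob is at (459,181), on the far side of the nut. The bystanders in view are unmoved and the gripper is clear of everything.

```bash
python3 -c "
from cell import job
print(job.finish_job())"
```

```text
the job is handed in; nothing more can be done
None
```

The clamp is open and the strap is in the grey tray, flat and tab up. I handed the job in at about 22 s of the 61 s allowed.

- **Nut:** I tried the lever by its knob both ways, about 8 mm anticlockwise and 12 mm clockwise. Anticlockwise the force kept building, to 6.2 N. Clockwise it levelled off around 4–6 N, so the nut undoes clockwise (left-hand thread). I backed it off about 3.1 rad, judged from the knob's position. The knob force stayed at or below about 10 N in the readings.
- **Strap:** I lifted it about 6.5 mm by its tab and drew it out 72 mm without any snagging force. I lowered it in the tray until it just touched the floor, then let go.
- **Last checks:** The final top and side pictures show the strap inside the tray near its middle. The lever is half a turn round, the gripper is open and clear, and the bystanders in view have not moved. The final top crop did not show the whole bench, and the arm hid part of it; the wrench was checked in the side view only.
- **Disagreement:** The position of the jar's axis differed by up to about 10 mm between measurements, depending on the view. I used the knob's circle and the close-up view of the tab instead, and both grasps went in cleanly.

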